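Lock the levelling foot of a sherd chute

TASK

Get the sorting chute ready: stand the white catch bowl upright on the table, centred under the chute's lip and clear of the spanners, and lock the chute's levelling foot by turning its jam nut clockwise (yellow spanner) until it is fully tight. The setting is right already, so hold the adjusting screw with its own red spanner and do not let it shift while you tighten. Leave everything else on the table where it is and take your hands off at the end.

Things in the scene. Friction and masses are not known exactly. Their poses are not given: they have to be found in the camera images.
- chute: fixed chute; origin on the table under the middle of its lip, x from lip to tail, y away from the spanners. Spout 76 mm wide, underside at 89 mm, side walls 20 mm, climbing at 18 degrees along +x; past x = 95 mm a pan 166 mm wide, 34 mm deep, with sherds behind a shut blue gate; tail at x = 290, 220 mm tall. The foot to lock is at x = 80, y = -150 mm; its twin at y = +150 is already locked
- drop (a point): point on the table 12 mm in front of (outside) the middle of the lip, where the bowl should be centred. A cross beam (x = 65 to 95 mm of the chute, z = 35 to 55 mm, with 42 mm lugs and 52 mm foot pads at both ends) stands behind it
- screw: adjusting screw with its red-handled spanner left on its hex head (the upper spanner). Origin on the screw's upright axis at mid thickness of the spanner, 81.5 mm above the table; x points out along the handle. Ring end 42 mm across; handle 18 mm wide, 9 mm thick, 60 to 150 mm from the axis, 14 mm wide nearer in. Turns stiffly, at about 0.3 N m, and stays where it is left
- screw_tip (a point): end of the red handle, 150 mm from the axis. Nothing on the axis stands more than 7 mm above the red spanner's mid plane
- nut: jam nut with its yellow-handled spanner fixed on it (the lower spanner, same sizes as the red). Origin on the axis, 61.5 mm above the table; x points out along the handle. From above, yellow starts 1.05 to 1.35 rad anticlockwise of red. It turns clockwise easily (0.06 N m) until 0.40 rad from red, where the nut meets the lug; then it bites
- nut_tip (a point): end of the yellow handle, 150 mm from the axis. Biting takes 0.85 rising to 1.3 N m and drags the screw round too unless the red spanner is held. The nut is fully tight, at a dead stop, when the handles stand 0.10 rad apart (yellow still anticlockwise of red), and stays where it is left
- bowl: loose white plastic catch bowl, 160 g, 110 mm across the rim, 94 mm across the foot, 72 mm tall, wall 5 mm, floor 5 mm; origin at the centre of its underside. It starts just beyond the spanner tips, between the two handles, poking into the yellow one's swing
- jar: bystander: glass jar with green lid, 70 mm across, 100 mm tall; origin at its foot
- rim_sherd: bystander: curved terracotta rim sherd, about 90 x 35 mm, 34 mm tall, standing under the swing of the spanners; origin at its foot
- base_sherd: bystander: round brick-red pot base, 68 mm across, 33 mm tall; origin at its foot
- brush: bystander: wooden brush 180 mm long, lying along its x axis
- mug: bystander: blue mug, 76 mm across, 85 mm tall, handle at its +y; origin at its foot
- trowel: bystander: pointing trowel, 230 mm long, lying along its x axis, wooden handle

How it is judged:
By the outcome, as a careful person would: the job done as asked, in the order asked, and still so for the second after the job is handed in, with the robot touching nothing.
It also fails if it takes over 72 s, if anything falls off the work surface, if the arm or the gripper's body presses on something with over 40 N, if the wrist force passes 120 N, or if a joint passes its speed limit or range.

ROBOT

A 6-joint arm with a two-finger parallel gripper is mounted at the origin on the work surface. World frame = base frame: x ahead of the robot, y to its left, z up, the work surface at z = 0. Lengths are in m, angles in rad, forces in N, time in s.
With the tool pointing down it reaches from about 0.25 to 0.775 m from the base axis. Payload 4 kg.
Tool frame: the origin (TCP) lies at the very end of the fingers, on their centre line; the grasp point (between the pads) lies 19 mm behind it (r.pinch_z is the z of the grasp point in the tool frame, in m); z points along the fingers, y is the line along which they close (so a half turn about z gives the same grasp; the last joint's range is limited). The gripper opens to 94 mm and grips with 3 to 60 N. Pads are 16 mm wide; open, the fingers measure 119 mm over their backs; the gripper's body (75 mm by 177 mm) begins 78 mm behind the grasp point.
Start: joints at [1.025, 0.087, 1.371, -0, 1.684, -0.103], TCP at [0.236, 0.497, 0.206] pointing down, gripper open.
Joint ranges: [-3.1, 3.1], [-0.76, 2.03], [0.27, 2.55], [-1.08, 4.22], [0.17, 2.65], [-2.57, 2.57]. Speed limits (rad/s): [2.79, 2.79, 3.14, 3.14, 3.14, 3.14].

INTERFACE

Orientations are given as a 3x3 rotation matrix whose columns are the frame's x, y, z axes.
In Python, from bench import r gives the robot as it stands.
- The arm moves only by the shell command python3 nudge.py 'ROWS' [FORCE]. ROWS is a JSON list of rows, 1 to 8 of them, each an object with the fields rx, ry, rz (a rotation vector in shares of 4 rad (1.0 is 4 rad)), dx, dy, dz (the shift in a scale on which 1.0 is 100 cm), aperture (the opening from 0.0 (shut) to 1.0 (fully open)); a field left out counts as zero (the opening has to be given); each row is the pose to reach, as a shift and turn from the pose commanded when the command began, along the tool's axes at that moment; what a row does not reach only later rows make up. A row lasts 1/10 s, in which the tool goes at most 0.05 m and 0.15 rad, less where a joint would pass 70% of its speed; a pose out of reach is approached as far as the arm can. The fingers move at their own pace and stop on an object; FORCE is the grip in N (left out, the last holds). Time passes only in rows, so rows that do not move let the fingers close. It prints the time, the measured TCP pose, the force, the opening and the grip force at its end. A shift or turn number past 1, either way, is cut back to 1. Input that does not fit is refused with a message, and nothing moves.
- r.observe(): the state, without advancing time (a new reading comes with each control period).
- r.capture(name): name is "scene" or "top" or "wrist"; returns the picture (384x512x3 uint8, red, green, blue); there is no depth.
- r.camera_params(name): a dict with "intrinsics" (3x3 intrinsics, pixels), "origin" and "rotation" of the camera in the world; the wrist camera has in their place "tool_from_camera" (4x4, takes a point from camera to tool coordinates, whose origin is the TCP and whose axes are the flange's). Camera axes: x right, y down, z forward; pixel columns grow to the right and rows downward; lengths in m; the calibration is good to about 2 mm. A picture is of the moment at which its call begins: read the wrist's pose just before it. camera_params takes no time and is no camera call.
- r.finish_job(): hands the job in; it is judged then, once.
The state is a dict: "t": time; "joint_pos": joint angles; "qvel": joint speeds; "effort": joint torques, N m; "eef_pos": TCP position; "eef_rot": TCP orientation; "wrist_force": force on the tool from outside, world axes, zero at the start; "moment": the same for the moment, N m; "finger_gap": opening from 0.0 (shut) to 1.0 (fully open); "finger_force": force on a finger pad.
Only numpy, scipy, OpenCV 4.12 (cv2) and the standard library are available. Lean on these libraries where they do the work, as an engineer would, in place of code of your own. Each camera call takes 0.05 s, during which the arm holds its last target. There are 200 camera calls.

## Working session

There is one attempt and no reset: what is moved stays moved. The work goes in short steps, Python scripts to look and compute and a shell command to move; the robot and the scene stay as the last step left them, time stands still between calls to the robot, and variables do not carry over. Pictures are saved under pics/ and viewed, at most 13 in all, crops included, and the job is handed in when it is done.

```bash
ls; mkdir -p pics; python3 - <<'E'
from bench import r
import cv2, numpy as np
for n in ("scene","top"):
    im=r.capture(n); cv2.imwrite(f"pics/{n}0.png",cv2.resize(im[:,:,::-1],(800,600),interpolation=cv2.INTER_CUBIC)); np.save(f"{n}0.npy",im)
    print(n,{k:np.round(v,4).tolist() for k,v in r.camera_params(n).items()})
print({k:np.round(v,4).tolist() for k,v in r.camera_params("wrist").items()})
s=r.observe(); print(s, r.pinch_z)
E
```

```text
bench.py
nudge.py
pics
scene {'intrinsics': [[440.0164, 0.0, 256.294], [0.0, 440.0164, 188.3193], [0.0, 0.0, 1.0]], 'origin': [1.3401, -0.3942, 0.8968], 'rotation': [[0.4929, 0.5994, -0.6307], [0.8701, -0.3457, 0.3515], [-0.0073, -0.722, -0.6919]]}
top {'intrinsics': [[451.1623, 0.0, 247.7451], [0.0, 451.1623, 194.8279], [0.0, 0.0, 1.0]], 'origin': [0.5368, 0.0381, 1.2826], 'rotation': [[0.0289, -0.998, 0.0565], [-0.9995, -0.0295, -0.0085], [0.0102, -0.0563, -0.9984]]}
{'intrinsics': [[299.8287, 0.0, 255.532], [0.0, 299.8287, 189.7298], [0.0, 0.0, 1.0]], 'tool_from_camera': [[0.0009, -0.9708, -0.2398, 0.0695], [1.0, 0.0009, 0.0003, -0.0002], [-0.0001, -0.2398, 0.9708, -0.1795], [0.0, 0.0, 0.0, 1.0]]}
{'t': 0.1, 'joint_pos': array([ 1.02489820e+00,  8.78743768e-02,  1.37207700e+00, -1.79635879e-05,
        1.68358069e+00, -1.03122510e-01]), 'qvel': array([ 0.00029718, -0.00012792, -0.00354082,  0.00120056,  0.00118472,
        0.00102515]), 'effort': array([ 2.97677223e-03, -3.41251123e+01, -3.03302836e+01,  7.19869486e-02,
        3.04328918e-02, -1.06229422e-04]), 'eef_pos': array([0.23541685, 0.4965378 , 0.20443813]), 'eef_rot': array([[-9.03564986e-01,  4.28449919e-01, -9.91660304e-04],
       [ 4.28451028e-01,  9.03563467e-01, -1.66680796e-03],
       [ 1.81884286e-04, -1.93094719e-03, -9.99998119e-01]]), 'wrist_force': array([-0.14723399, -0.70477905,  0.51632449]), 'moment': array([-0.05711947,  0.05380874,  0.03616752]), 'finger_force': 0.0, 'finger_gap': 0.9985920692552049} -0.0188
```

View pics/top0.png

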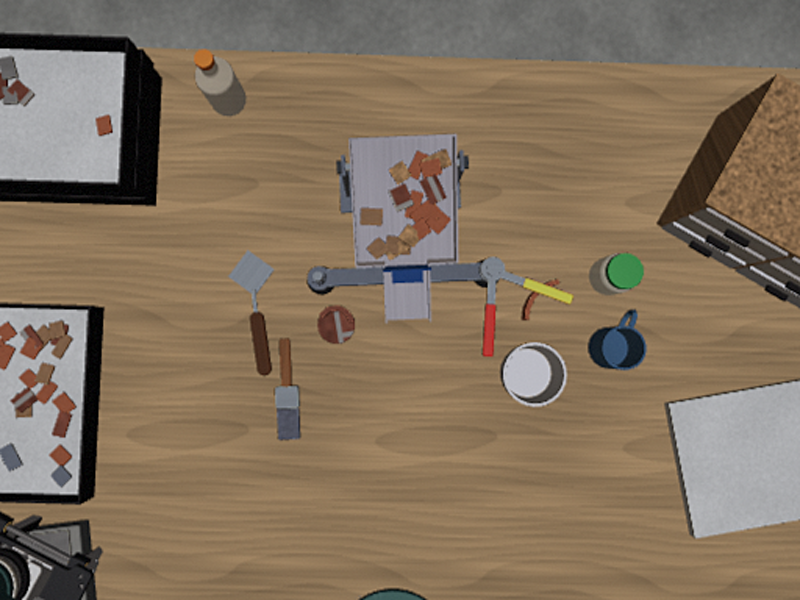

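View pics/scene0.png

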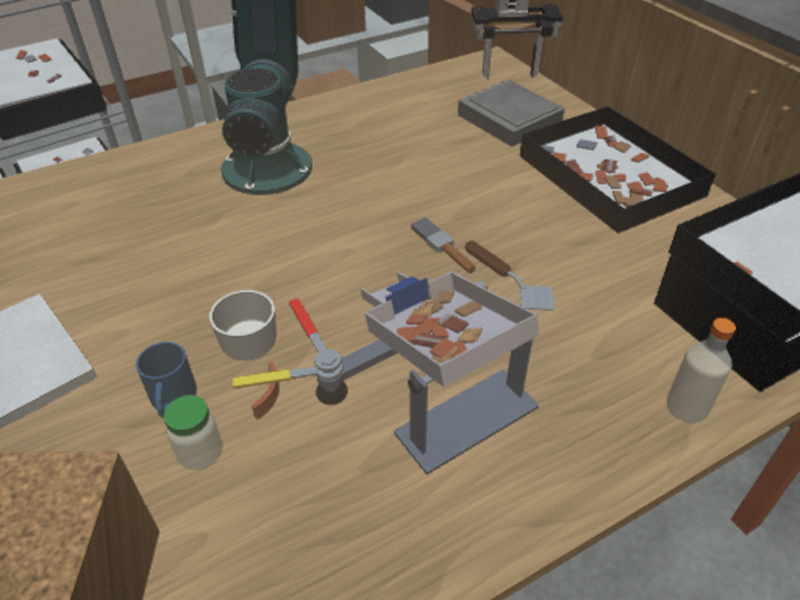

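The top view (800x600) shows the lip at about (386–431, 321), the screw axis at about (492, 268), the red tip at (488, 355) and the yellow tip at (572, 297). The bowl is at (533, 374). In the scene view the bowl stands upright between the handles. I'll enlarge this area for a finer measurement.

```bash
python3 - <<'E'
import cv2, numpy as np
im=np.load("top0.npy")[80:270,195:435,::-1]
cv2.imwrite("pics/topcrop.png",cv2.resize(im,None,fx=3.125,fy=3.125,interpolation=cv2.INTER_CUBIC))
E
```

```text
(no output)
```

View pics/topcrop.png

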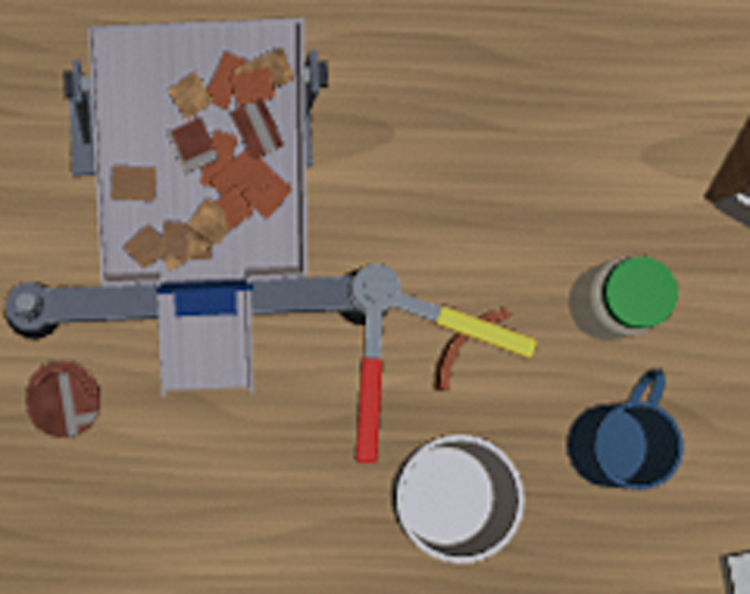

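The crop (offset 195,80, scale 3.125) shows the lip wall tops at (162,394) and (251,391), the screw axis at (376,287), the red tip at (368,462), the yellow tip at (533,347) and the bowl rim centre at (459,498).

```bash
cat > h.py <<'E'
import cv2, numpy as np
from bench import r
def ray(cam,p,z):
    """pixel(s) -> world point on plane z"""
    if isinstance(cam,str): c=r.camera_params(cam); K,o,R=c["intrinsics"],c["origin"],c["rotation"]
    else: K,o,R=cam
    p=np.atleast_2d(p).astype(float); d=np.c_[p,np.ones(len(p))]@np.linalg.inv(K).T@np.asarray(R).T
    return o+d*((z-o[2])/d[:,2])[:,None]
def handle(im,cam,color,z):
    a=im.astype(int); R,G,B=a[...,0],a[...,1],a[...,2]
    m=(R>140)&(G<60)&(B<60) if color=="red" else (R>150)&(G>140)&(B<90)
    n,l,s,c=cv2.connectedComponentsWithStats(m.astype(np.uint8)); k=1+np.argmax(s[1:,4])
    ys,xs=np.nonzero(l==k); w=ray(cam,np.c_[xs,ys],z)[:,:2]
    c=w.mean(0); u=np.linalg.svd(w-c,full_matrices=False)[2][0]; t=(w-c)@u
    return c,u,t.min(),t.max(),len(xs)
E
python3 - <<'E'
from h import *
im=np.load("top0.npy"); sc=np.load("scene0.npy")
cr=lambda x,y: np.array([195+x/3.125-.34,80+y/3.125-.34])
np.set_printoptions(precision=4,suppress=True)
ax=ray("top",cr(376,287),.0885)[0]; print("axis",ax)
for c,z in (("red",.086),("yellow",.066)):
    for n,i in (("top",im),("scene",sc)):
        m,u,a,b,k=handle(i,n,c,z); 
        if (m-ax[:2])@u<0: u=-u; a,b=-b,-a
        print(c,n,"mid",m,"ang",np.arctan2(u[1],u[0]),"len",b-a,k,"axis est",m-u*.105,"tip",m+u*.045)
print("lip",ray("top",[cr(162,394),cr(251,391)],.110), ray("top",[cr(163,388),cr(251,386)],.091))
print("pan tail",ray("top",[cr(89,28),cr(302,19)],.22),)
print("twin foot",ray("top",cr(27,304),.075))
# bowl rim
g=im.min(2); m=(g>100).astype(np.uint8); m[:,:]=cv2.morphologyEx(m,cv2.MORPH_CLOSE,np.ones((3,3)))
cs,_=cv2.findContours(m,cv2.RETR_EXTERNAL,cv2.CHAIN_APPROX_NONE)
for c in cs:
    if cv2.pointPolygonTest(c,tuple(map(float,cr(459,498))),False)>=0 or 800<cv2.contourArea(c)<2000:
        w=ray("top",c[:,0,:],.072)[:,:2].astype(np.float32); print("bowl?",cv2.fitEllipse(w.astype(np.float32)*1000),cv2.contourArea(c))
print("bowl px",ray("top",[cr(459,498)],.072), ray("top",[cr(395,498),cr(523,498),cr(459,435),cr(459,562)],.072))
print("base sherd",ray("top",cr(63,399),.033),"rim sherd",ray("top",[cr(440,388),cr(508,313),cr(455,345)],.034))
E
```

```text
axis [ 0.6719 -0.1493  0.0885]
red top mid [ 0.5662 -0.1459] ang 3.1066623751531064 len 0.08565180957310237 198 axis est [ 0.6711 -0.1496] tip [ 0.5212 -0.1444]Traceback (most recent call last):
  File "<stdin>", line 8, in <module>
  File "h.py", line 12, in handle
    n,l,s,c=cv2.connectedComponentsWithStats(m.astype(np.uint8)); k=1+np.argmax(s[1:,4])
                                                                      ~~~~~~~~~^^^^^^^^^
    return _wrapfunc(a, 'argmax', axis=axis, out=out, **kwds)
    return bound(*args, **kwds)
ValueError: attempt to get argmax of an empty sequence
```

```bash
sed -i 's/^    m=(R>140).*/    m=(R>90)\&(G<.28*R)\&(B<.28*R) if color=="red" else (R>110)\&(G>.8*R)\&(B<.45*R)/' h.py
python3 - <<'E'
from h import *
im=np.load("top0.npy"); sc=np.load("scene0.npy")
cr=lambda x,y: np.array([195+x/3.125-.34,80+y/3.125-.34])
np.set_printoptions(precision=4,suppress=True)
ax=ray("top",cr(376,287),.0885)[0]
for c,z in (("red",.086),("yellow",.066)):
    for n,i in (("top",im),("scene",sc)):
        m,u,a,b,k=handle(i,n,c,z); 
        if (m-ax[:2])@u<0: u=-u; a,b=-b,-a
        print(c,n,"mid",m,"ang",np.arctan2(u[1],u[0]),"len",b-a,k,"axis est",m-u*.105,"tip",m+u*.045)
print("lip",ray("top",[cr(162,394),cr(251,391)],.110), ray("top",[cr(163,388),cr(251,386)],.091))
print("pan tail",ray("top",[cr(89,28),cr(302,19)],.22),)
print("twin foot",ray("top",cr(27,304),.075))
g=im.min(2); m=(g>100).astype(np.uint8); m[:,:]=cv2.morphologyEx(m,cv2.MORPH_CLOSE,np.ones((3,3)))
cs,_=cv2.findContours(m,cv2.RETR_EXTERNAL,cv2.CHAIN_APPROX_NONE)
for c in cs:
    if 500<cv2.contourArea(c)<2500:
        w=ray("top",c[:,0,:],.072)[:,:2]; print("bowl?",cv2.fitEllipse((w*1000).astype(np.float32)),cv2.contourArea(c))
print("bowl px",ray("top",[cr(459,498)],.072), ray("top",[cr(395,498),cr(523,498),cr(459,435),cr(459,562)],.072))
print("base sherd",ray("top",cr(63,399),.033),"rim sherd",ray("top",[cr(440,388),cr(508,313),cr(455,345)],.034))
E
```

```text
red top mid [ 0.5725 -0.1527] ang 3.125157564084478 len 0.07441032256517273 33 axis est [ 0.6775 -0.1545] tip [ 0.5275 -0.152 ]Traceback (most recent call last):
  File "<stdin>", line 8, in <module>
  File "h.py", line 12, in handle
    n,l,s,c=cv2.connectedComponentsWithStats(m.astype(np.uint8)); k=1+np.argmax(s[1:,4])
                                                                      ~~~~~~~~~^^^^^^^^^
    return _wrapfunc(a, 'argmax', axis=axis, out=out, **kwds)
    return bound(*args, **kwds)
ValueError: attempt to get argmax of an empty sequence
```

```bash
sed -i 's/^    m=(R>90).*/    m=(R>90)\&(G<.36*R)\&(B<.40*R) if color=="red" else (R>110)\&(G>.8*R)\&(B<.45*R)/' h.py
python3 - <<'E'
from h import *
im=np.load("top0.npy"); sc=np.load("scene0.npy")
print(sc[200:206:2,192:198:2].tolist(),im[205:215:4,313].tolist())
cr=lambda x,y: np.array([195+x/3.125-.34,80+y/3.125-.34])
np.set_printoptions(precision=4,suppress=True)
ax=ray("top",cr(376,287),.0885)[0]
for c,z in (("red",.086),("yellow",.066)):
    for n,i in (("top",im),("scene",sc)):
      try:
        m,u,a,b,k=handle(i,n,c,z); 
        if (m-ax[:2])@u<0: u=-u; a,b=-b,-a
        print(c,n,"mid",m,"ang",np.arctan2(u[1],u[0]),"len",b-a,k,"axis est",m-u*.105,"tip",m+u*.045)
      except ValueError: print("none")
print("lip",ray("top",[cr(162,394),cr(251,391)],.110), ray("top",[cr(163,388),cr(251,386)],.091))
print("pan tail",ray("top",[cr(89,28),cr(302,19)],.22),)
print("twin foot",ray("top",cr(27,304),.075))
g=im.min(2); m=(g>100).astype(np.uint8); m[:,:]=cv2.morphologyEx(m,cv2.MORPH_CLOSE,np.ones((3,3)))
cs,_=cv2.findContours(m,cv2.RETR_EXTERNAL,cv2.CHAIN_APPROX_NONE)
for c in cs:
    if 500<cv2.contourArea(c)<2500:
        w=ray("top",c[:,0,:],.072)[:,:2]; print("bowl?",cv2.fitEllipse((w*1000).astype(np.float32)),cv2.contourArea(c))
print("bowl px",ray("top",[cr(459,498)],.072), ray("top",[cr(395,498),cr(523,498),cr(459,435),cr(459,562)],.072))
print("base sherd",ray("top",cr(63,399),.033),"rim sherd",ray("top",[cr(440,388),cr(508,313),cr(455,345)],.034))
E
```

```text
[[[197, 70, 60], [197, 70, 61], [161, 98, 78]], [[195, 68, 60], [195, 68, 59], [193, 72, 62]], [[193, 68, 60], [195, 68, 59], [195, 68, 59]]] [[182, 56, 52], [181, 56, 50], [180, 56, 49]]
red top mid [ 0.5665 -0.1459] ang 3.1022616054517673 len 0.08587183699358818 205 axis est [ 0.6714 -0.15  ] tip [ 0.5215 -0.1441]
red scene mid [ 0.5655 -0.1487] ang 3.1069931055031073 len 0.08225891735893005 96 axis est [ 0.6704 -0.1523] tip [ 0.5205 -0.1471]
yellow top mid [ 0.6381 -0.2504] ang -1.8948495384085202 len 0.08569022750215788 210 axis est [ 0.6715 -0.1509] tip [ 0.6238 -0.293 ]
yellow scene mid [ 0.6373 -0.2529] ang -1.8996850769537565 len 0.08624087522137082 207 axis est [ 0.6712 -0.1535] tip [ 0.6227 -0.2955]
lip [[ 0.5747  0.0305  0.11  ]
 [ 0.5793 -0.0435  0.11  ]] [[ 0.5804  0.0297  0.091 ]
 [ 0.5843 -0.0447  0.091 ]]
pan tail [[ 0.8493  0.0951  0.22  ]
 [ 0.8615 -0.0677  0.22  ]]
twin foot [[0.6497 0.1484 0.075 ]]
bowl? ((493.3984375, -228.28125), (108.37958526611328, 109.41770935058594), 82.02692413330078) 1298.0
bowl? ((620.0040893554688, -5.761849403381348), (93.54337310791016, 97.0960464477539), 81.32350158691406) 741.0
bowl px [[ 0.4942 -0.2268  0.072 ]] [[ 0.4927 -0.1719  0.072 ]
 [ 0.4958 -0.2818  0.072 ]
 [ 0.5482 -0.2259  0.072 ]
 [ 0.4397 -0.2278  0.072 ]]
base sherd [[0.5702 0.1175 0.033 ]] rim sherd [[ 0.5897 -0.2166  0.034 ]
 [ 0.6583 -0.276   0.034 ]
 [ 0.6283 -0.2292  0.034 ]]
```

```bash
cat >> h.py <<'E'
from scipy.spatial.transform import Rotation as Ro
def rot(ya,tilt=0,az=0):
    """tool y at world azimuth ya, z down, then tilted so z leans by tilt toward azimuth az"""
    y=np.array([np.cos(ya),np.sin(ya),0]); z=np.array([0,0,-1.]); M=np.c_[np.cross(y,z),y,z]
    ax=np.array([-np.sin(az),np.cos(az),0])
    return Ro.from_rotvec(-tilt*ax).as_matrix()@M
def rel(R,p,grasp=False):
    """prints row to bring TCP (or grasp point) to p with orientation R"""
    s=r.observe(); p=np.array(p,float)
    if grasp: p=p-R[:,2]*r.pinch_z
    C=s["eef_rot"]; print("row",np.round(Ro.from_matrix(C.T@R).as_rotvec(),3),np.round(C.T@(p-s["eef_pos"]),4),"tcp",p.round(4),"t",s["t"])
E
python3 - <<'E'
from h import *
R=rot(.072,.111,.072); print(R.round(3))
rel(R,[.443,-.2312,.15],True); rel(R,[.443,-.2312,.058],True)
E
```

```text
[[-0.072  0.991  0.11 ]
 [ 0.997  0.071  0.008]
 [ 0.     0.111 -0.994]]
row [-0.102 -0.058  1.055] [-0.5012 -0.5675  0.0741] tcp [ 0.4451 -0.2311  0.1313] t 0.1
row [-0.102 -0.058  1.055] [-0.5012 -0.5673  0.1661] tcp [ 0.4451 -0.2311  0.0393] t 0.1
```

The rows are not in the units I measure in: turns go in shares of 4 rad. I convert before sending: 1.055 rad is 0.2638.

```bash
python3 nudge.py '[{"rx": -0.025,"ry": -0.0145,"rz": 0.2638,"dx": -0.5,"dy": -0.567,"dz": 0.02,"aperture": 0.45},{"rx": -0.025,"ry": -0.0145,"rz": 0.2638,"dx": -0.5,"dy": -0.567,"dz": 0.02,"aperture": 0.45},{"rx": -0.025,"ry": -0.0145,"rz": 0.2638,"dx": -0.5,"dy": -0.567,"dz": 0.02,"aperture": 0.45},{"rx": -0.025,"ry": -0.0145,"rz": 0.2638,"dx": -0.5,"dy": -0.567,"dz": 0.02,"aperture": 0.45},{"rx": -0.025,"ry": -0.0145,"rz": 0.2638,"dx": -0.5,"dy": -0.567,"dz": 0.02,"aperture": 0.45},{"rx": -0.025,"ry": -0.0145,"rz": 0.2638,"dx": -0.5,"dy": -0.567,"dz": 0.02,"aperture": 0.45},{"rx": -0.025,"ry": -0.0145,"rz": 0.2638,"dx": -0.5,"dy": -0.567,"dz": 0.02,"aperture": 0.45},{"rx": -0.025,"ry": -0.0145,"rz": 0.2638,"dx": -0.5,"dy": -0.567,"dz": 0.02,"aperture": 0.45}]' 30
python3 - <<'E'
from h import *
R=rot(.072,.111,.072); rel(R,[.443,-.2312,.15],True)
E
```

```text
t: 0.9
eef_pos: [0.3457, 0.1111, 0.1946]
eef_rot: [[-0.071, 0.991, 0.111], [0.998, 0.07, 0.008], [0.001, 0.111, -0.994]]
wrist_force: [1.7, -0.3, -0.2]
finger_gap: 0.451
finger_force: 0.0
row [ 0.    -0.    -0.001] [-0.3483  0.0675  0.0711] tcp [ 0.4451 -0.2311  0.1313] t 0.9
```

```bash
python3 nudge.py '[{"dx": -0.325,"dy": 0.063,"dz": 0.055,"aperture": 0.45},{"dx": -0.325,"dy": 0.063,"dz": 0.055,"aperture": 0.45},{"dx": -0.325,"dy": 0.063,"dz": 0.055,"aperture": 0.45},{"dx": -0.325,"dy": 0.063,"dz": 0.055,"aperture": 0.45},{"dx": -0.325,"dy": 0.063,"dz": 0.055,"aperture": 0.45},{"dx": -0.325,"dy": 0.063,"dz": 0.055,"aperture": 0.45},{"dx": -0.325,"dy": 0.063,"dz": 0.055,"aperture": 0.45},{"dx": -0.325,"dy": 0.063,"dz": 0.055,"aperture": 0.45}]'
python3 nudge.py '[{"aperture": 0.45},{"aperture": 0.45}]'
python3 - <<'E'
from h import *
R=rot(.072,.111,.072); rel(R,[.443,-.2312,.058],True)
np.set_printoptions(precision=4,suppress=True)
s=r.observe(); im=r.capture("wrist"); np.save("w0.npy",im); c=r.camera_params("wrist"); T=c["tool_from_camera"]
R0,p0=s["eef_rot"],s["eef_pos"]; cam=(c["intrinsics"],p0+R0@T[:3,3],R0@T[:3,:3])
cv2.imwrite("pics/w0.png",im[:,:,::-1])
q=(np.array([[.4938,-.2275,.072],[.4430-.004,-.2312,.072],[.5215,-.1441,.086]])-cam[1])@cam[2]
print((q@c["intrinsics"].T)[:,:2]/q[:,2:])
E
```

```text
t: 1.7
eef_pos: [0.4375, -0.2099, 0.1449]
eef_rot: [[-0.067, 0.992, 0.107], [0.998, 0.066, 0.009], [0.002, 0.107, -0.994]]
wrist_force: [-0.5, 0.1, 0.5]
finger_gap: 0.449
finger_force: 0.0
t: 1.9
eef_pos: [0.4378, -0.2055, 0.147]
eef_rot: [[-0.073, 0.991, 0.11], [0.997, 0.072, 0.009], [0.001, 0.11, -0.994]]
wrist_force: [0.2, -0.4, 0.7]
finger_gap: 0.446
finger_force: 0.0
row [-0.001 -0.001  0.001] [-0.0261 -0.0064  0.1076] tcp [ 0.4451 -0.2311  0.0393] t 1.9
[[305.5009 222.7164]
 [245.8288 224.6735]
 [354.2326 133.5864]]
```

View pics/w0.png

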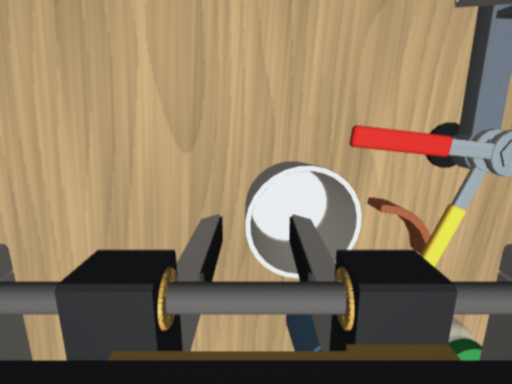

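The wrist view shows the rim centred at about (303, 221), against a prediction of (305, 223). The red tip at (354, 135) also matches, so I'll descend and grip.

```bash
python3 nudge.py '[{"dx": -0.026,"dy": -0.006,"dz": 0.03,"aperture": 0.45},{"dx": -0.026,"dy": -0.006,"dz": 0.06,"aperture": 0.45},{"dx": -0.026,"dy": -0.006,"dz": 0.09,"aperture": 0.45},{"dx": -0.026,"dy": -0.006,"dz": 0.108,"aperture": 0.45},{"dx": -0.026,"dy": -0.006,"dz": 0.108,"aperture": 0.45},{"dx": -0.026,"dy": -0.006,"dz": 0.108,"aperture": 0.45}]'
python3 nudge.py '[{"aperture": 0},{"aperture": 0},{"aperture": 0},{"aperture": 0},{"aperture": 0}]' 30
python3 - <<'E'
from h import *
R=rot(.072,.111,.072); rel(R,[.4430,-.2312,.058],True);rel(R,[.5184,-.0119,.061],True)
E
```

```text
t: 2.55
eef_pos: [0.4461, -0.2312, 0.0399]
eef_rot: [[-0.074, 0.991, 0.111], [0.997, 0.073, 0.008], [-0.0, 0.111, -0.994]]
wrist_force: [-0.8, 0.5, 0.3]
finger_gap: 0.451
finger_force: 0.0
t: 3.05
eef_pos: [0.4453, -0.2324, 0.0393]
eef_rot: [[-0.072, 0.991, 0.109], [0.997, 0.071, 0.008], [-0.0, 0.109, -0.994]]
wrist_force: [-0.7, -1.3, 1.8]
finger_gap: 0.065
finger_force: 25.2
row [-0.001  0.    -0.   ] [ 0.0013 -0.0002 -0.    ] tcp [ 0.4451 -0.2311  0.0393] t 3.05
row [-0.001  0.    -0.   ] [0.2146 0.0905 0.0068] tcp [ 0.5205 -0.0118  0.0423] t 3.05
```

```bash
python3 nudge.py '[{"dy": 0.001,"dz": -0.008,"aperture": 0},{"dy": -0.022,"dz": -0.0105,"aperture": 0},{"dy": -0.044,"dz": -0.013,"aperture": 0},{"dx": 0.02,"dy": -0.049,"dz": -0.0135,"aperture": 0},{"dx": 0.055,"dy": -0.049,"dz": -0.0135,"aperture": 0},{"dx": 0.09,"dy": -0.049,"dz": -0.0135,"aperture": 0},{"dx": 0.125,"dy": -0.049,"dz": -0.0135,"aperture": 0},{"dx": 0.155,"dy": -0.049,"dz": -0.0135,"aperture": 0}]'
python3 nudge.py '[{"dx": 0.03,"aperture": 0},{"dx": 0.055,"aperture": 0},{"dx": 0.06,"aperture": 0},{"dx": 0.06,"aperture": 0},{"dx": 0.06,"aperture": 0}]'
python3 - <<'E'
from h import *
R=rot(.072,.111,.072); rel(R,[.5184,-.0119,.066],True)
im=r.capture("scene"); np.save("s1.npy",im)
cv2.imwrite("pics/s1.png",cv2.resize(im[120:312,110:366,::-1],None,fx=2.5,fy=2.5,interpolation=cv2.INTER_CUBIC))
E
```

```text
t: 3.85
eef_pos: [0.3839, -0.0795, 0.0472]
eef_rot: [[-0.072, 0.991, 0.11], [0.997, 0.071, 0.009], [0.001, 0.11, -0.994]]
wrist_force: [0.3, 0.0, -1.0]
finger_gap: 0.06
finger_force: 31.4
t: 4.35
eef_pos: [0.3804, -0.0219, 0.0473]
eef_rot: [[-0.072, 0.991, 0.11], [0.997, 0.071, 0.008], [-0.0, 0.11, -0.994]]
wrist_force: [0.0, -0.3, -2.3]
finger_gap: 0.06
finger_force: 31.5
row [-0.001  0.    -0.   ] [1.000e-04 1.396e-01 1.540e-02] tcp [ 0.5205 -0.0118  0.0473] t 4.35
```

View pics/s1.png

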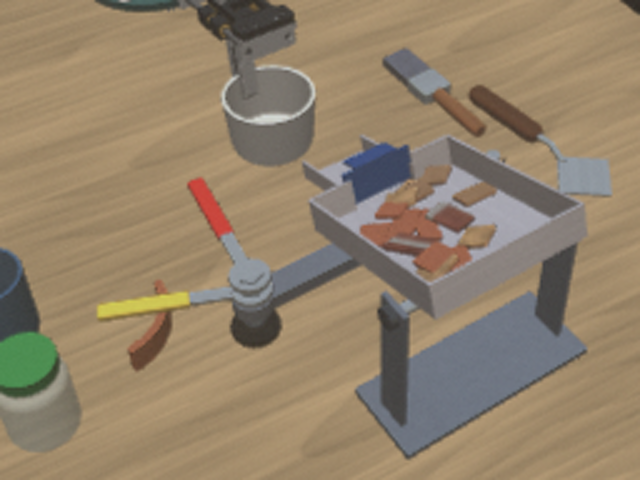

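The bowl is held upright, with its rim at about (270, 104) in the crop. Next I measure its offset in the grip and move it under the lip.

```bash
python3 - <<'E'
from h import *
np.set_printoptions(precision=4,suppress=True)
im=np.load("s1.npy"); p=ray("scene",[[110+269.5/2.5-.3,120+104/2.5-.3]],.080)[0]
s=r.observe(); print("bowl scene",p, "expected", s["eef_pos"][:2]+np.array([.4938,-.2275])-[.4453,-.2324])
t=r.capture("top"); np.save("t1.npy",t)
m=cv2.morphologyEx((t.min(2)>100).astype(np.uint8),cv2.MORPH_CLOSE,np.ones((3,3)))
for c in cv2.findContours(m,cv2.RETR_EXTERNAL,cv2.CHAIN_APPROX_NONE)[0]:
    if 200<cv2.contourArea(c)<2500:
        w=ray("top",c[:,0,:],.080)[:,:2]; print(cv2.contourArea(c),w.min(0),w.max(0),cv2.fitEllipse((w*1000).astype(np.float32)))
E
```

```text
bowl scene [ 0.4424 -0.0205  0.08  ] expected [ 0.429  -0.0171]
412.0 [0.0975 0.6019] [0.2024 0.6623] ((151.73065185546875, 634.0462036132812), (49.82975387573242, 101.89370727539062), 106.69163513183594)
438.0 [0.0999 0.5167] [0.2178 0.6289] ((165.4354705810547, 564.3629760742188), (86.52177429199219, 126.64202117919922), 132.86277770996094)
578.0 [ 0.3824 -0.0707] [0.4835 0.0408] ((429.4024658203125, -14.80916690826416), (99.84249114990234, 105.72774505615234), 133.20921325683594)
311.5 [ 0.6122 -0.2048] [ 0.6931 -0.1294] ((646.7957153320312, -166.51467895507812), (60.3222541809082, 95.21736907958984), 120.78739929199219)
476.5 [0.587 0.224] [0.6938 0.3008] ((641.1876220703125, 262.4670715332031), (65.89059448242188, 96.61712646484375), 91.50414276123047)
307.0 [0.964  0.3096] [1.0282 0.3726] ((993.3555908203125, 339.805908203125), (60.588836669921875, 63.13924789428711), 41.822689056396484)
```

```bash
python3 nudge.py '[{"dy": 0.03,"dz": 0.003,"aperture": 0},{"dy": 0.06,"dz": 0.0065,"aperture": 0},{"dy": 0.09,"dz": 0.01,"aperture": 0},{"dy": 0.115,"dz": 0.013,"aperture": 0},{"dy": 0.1396,"dz": 0.0154,"aperture": 0},{"dy": 0.1396,"dz": 0.0154,"aperture": 0},{"dy": 0.1396,"dz": 0.0154,"aperture": 0}]'
python3 - <<'E'
from h import *
R=rot(.072,.111,.072); rel(R,[.5184,-.0119,.058],True)
im=r.capture("scene"); t=r.capture("top")
a=cv2.resize(im[130:250,170:330,::-1],(400,300),interpolation=cv2.INTER_CUBIC); b=cv2.resize(t[130:250,180:340,::-1],(400,300),interpolation=cv2.INTER_CUBIC)
cv2.imwrite("pics/s2.png",np.hstack([a,b]))
E
```

```text
t: 5.15
eef_pos: [0.5201, -0.012, 0.0465]
eef_rot: [[-0.071, 0.992, 0.108], [0.997, 0.07, 0.008], [0.001, 0.108, -0.994]]
wrist_force: [0.1, 0.0, -1.4]
finger_gap: 0.062
finger_force: 31.5
row [-0.003 -0.    -0.001] [ 0.0002 -0.0004  0.0072] tcp [ 0.5205 -0.0118  0.0393] t 5.15
```

View pics/s2.png

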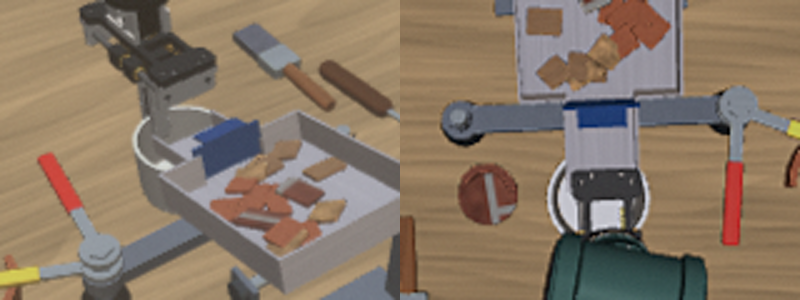

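In the top half, the bowl edges at 547 and 650 straddle the lip centre at about 600, so it is centred. Next I lower and release.

```bash
python3 nudge.py '[{"dz": 0.004,"aperture": 0},{"dz": 0.0075,"aperture": 0},{"dz": 0.0075,"aperture": 0},{"dz": 0.0075,"aperture": 0}]'
python3 nudge.py '[{"aperture": 0.25},{"aperture": 0.25},{"aperture": 0.25},{"aperture": 0.25}]'
python3 nudge.py '[{"dz": -0.03,"aperture": 0.25},{"dz": -0.07,"aperture": 0.25},{"dy": -0.02,"dz": -0.11,"aperture": 0.25},{"dy": -0.06,"dz": -0.13,"aperture": 0.25},{"dy": -0.1,"dz": -0.13,"aperture": 0.25},{"dy": -0.14,"dz": -0.13,"aperture": 0.25},{"dy": -0.14,"dz": -0.13,"aperture": 0.25}]'
python3 - <<'E'
from h import *
np.set_printoptions(precision=4,suppress=True)
t=r.capture("top"); np.save("t2.npy",t); s=r.capture("scene")
a=cv2.resize(s[130:250,170:330,::-1],(400,300),interpolation=cv2.INTER_CUBIC); b=cv2.resize(t[130:250,180:340,::-1],(400,300),interpolation=cv2.INTER_CUBIC)
cv2.imwrite("pics/s3.png",np.hstack([a,b]))
for c in ("red","yellow"):
    m,u,*_=handle(t,"top",c,.086 if c=="red" else .066); print(c,m,np.arctan2(u[1],u[0]))
E
```

```text
t: 5.65
eef_pos: [0.5208, -0.011, 0.0397]
eef_rot: [[-0.072, 0.991, 0.11], [0.997, 0.071, 0.008], [0.0, 0.11, -0.994]]
wrist_force: [0.5, 0.4, -1.9]
finger_gap: 0.059
finger_force: 31.5
t: 6.05
eef_pos: [0.5215, -0.011, 0.0401]
eef_rot: [[-0.072, 0.991, 0.111], [0.997, 0.071, 0.008], [0.0, 0.111, -0.994]]
wrist_force: [0.8, 0.2, 0.4]
finger_gap: 0.247
finger_force: 0.0
t: 6.75
eef_pos: [0.3645, -0.0219, 0.1528]
eef_rot: [[-0.071, 0.992, 0.109], [0.997, 0.07, 0.008], [0.0, 0.109, -0.994]]
wrist_force: [0.3, 0.1, 0.0]
finger_gap: 0.253
finger_force: 0.0
red [ 0.5662 -0.1458] 3.104983554504457
yellow [ 0.6381 -0.2503] 1.2478857532248422
```

View pics/s3.png

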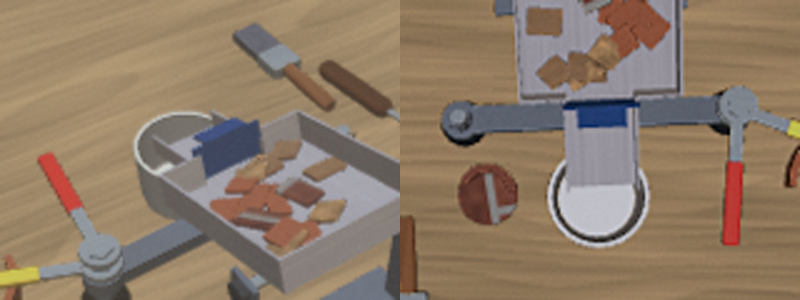

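The bowl stands upright under the lip, with its rim spanning (547–650) around lip centre 600, and red hasn't moved. Next I plan sweeping the yellow handle to just before the bite.

```bash
python3 - <<'E'
from h import *
np.set_printoptions(precision=4,suppress=True)
print("bowl", ray("top",[[180+198.5/2.5-.3,207]],.072), ray("top",[[180+198.5/2.5-.3,228.8-.3]],.072)+[.055,0,0],"want .5692 -.0082")
R=rot(3.105+np.pi/2); 
rel(R,[.663,-.280,.15])
A=np.array([.6714,-.151]); start=np.array([.663,-.28])
for th in np.r_[4.389,np.linspace(4.3,3.535,8)]:
    n=np.array([-np.sin(th),np.cos(th)]); h=.008*abs(n[0])+.0125*abs(n[1])
    c=A+.12*np.array([np.cos(th),np.sin(th)])+(.009+h)*n
    print(round(th-3.105,3),c, "tool xy from start",(R[:2,:2].T@(c-start)).round(4))
E
```

```text
bowl [[ 0.5735 -0.0037  0.072 ]] [[ 0.571  -0.0052  0.072 ]] want .5692 -.0082
row [ 0.085 -0.095  1.677] [-0.2781  0.2734  0.0352] tcp [ 0.663 -0.28   0.15 ] t 6.85
1.284 [ 0.6528 -0.2713] tool xy from start [-0.0106 -0.0083]
1.195 [ 0.6429 -0.2695] tool xy from start [-0.0205 -0.0098]
1.086 [ 0.6308 -0.2661] tool xy from start [-0.0327 -0.0127]
0.976 [ 0.619  -0.2614] tool xy from start [-0.0446 -0.017 ]
0.867 [ 0.6077 -0.2553] tool xy from start [-0.0562 -0.0226]
0.758 [ 0.5969 -0.248 ] tool xy from start [-0.0672 -0.0295]
0.649 [ 0.5869 -0.2394] tool xy from start [-0.0776 -0.0377]
0.539 [ 0.5777 -0.2297] tool xy from start [-0.0871 -0.0472]
0.43 [ 0.5696 -0.2188] tool xy from start [-0.0956 -0.0577]
```

In the tool's units: 1.677 rad is 0.4193.

```bash
python3 nudge.py '[{"rx": 0.0213,"ry": -0.0238,"rz": 0.4193,"dx": -0.278,"dy": 0.273,"dz": 0.03,"aperture": 0},{"rx": 0.0213,"ry": -0.0238,"rz": 0.4193,"dx": -0.278,"dy": 0.273,"dz": 0.03,"aperture": 0},{"rx": 0.0213,"ry": -0.0238,"rz": 0.4193,"dx": -0.278,"dy": 0.273,"dz": 0.03,"aperture": 0},{"rx": 0.0213,"ry": -0.0238,"rz": 0.4193,"dx": -0.278,"dy": 0.273,"dz": 0.03,"aperture": 0},{"rx": 0.0213,"ry": -0.0238,"rz": 0.4193,"dx": -0.278,"dy": 0.273,"dz": 0.03,"aperture": 0},{"rx": 0.0213,"ry": -0.0238,"rz": 0.4193,"dx": -0.278,"dy": 0.273,"dz": 0.03,"aperture": 0},{"rx": 0.0213,"ry": -0.0238,"rz": 0.4193,"dx": -0.278,"dy": 0.273,"dz": 0.03,"aperture": 0},{"rx": 0.0213,"ry": -0.0238,"rz": 0.4193,"dx": -0.278,"dy": 0.273,"dz": 0.03,"aperture": 0}]'
python3 nudge.py '[{"aperture": 0},{"aperture": 0}]'
python3 - <<'E'
from h import *
rel(rot(3.105+np.pi/2),[.663,-.280,.15])
E
```

```text
t: 7.65
eef_pos: [0.6653, -0.2816, 0.1514]
eef_rot: [[0.905, 0.424, 0.028], [0.424, -0.905, -0.018], [0.018, 0.028, -0.999]]
wrist_force: [0.6, -0.4, 0.5]
finger_gap: 0.007
finger_force: 0.0
t: 7.85
eef_pos: [0.6631, -0.28, 0.15]
eef_rot: [[0.902, 0.43, 0.025], [0.431, -0.902, -0.016], [0.016, 0.025, -1.0]]
wrist_force: [0.0, 0.3, 0.4]
finger_gap: 0.008
finger_force: 0.0
row [ 0.021 -0.022  0.482] [-0.0001 -0.      0.    ] tcp [ 0.663 -0.28   0.15 ] t 7.85
```

In the tool's units: 0.482 rad is 0.1205.

```bash
python3 nudge.py '[{"rx": 0.0053,"ry": -0.0055,"rz": 0.1205,"aperture": 0},{"rx": 0.0053,"ry": -0.0055,"rz": 0.1205,"aperture": 0},{"rx": 0.0053,"ry": -0.0055,"rz": 0.1205,"aperture": 0},{"rx": 0.0053,"ry": -0.0055,"rz": 0.1205,"aperture": 0},{"rx": 0.0053,"ry": -0.0055,"rz": 0.1205,"aperture": 0}]'
python3 nudge.py '[{"dz": 0.03,"aperture": 0},{"dz": 0.06,"aperture": 0},{"dz": 0.09,"aperture": 0},{"dz": 0.102,"aperture": 0},{"dz": 0.102,"aperture": 0},{"dz": 0.102,"aperture": 0}]'
python3 - <<'E'
from h import *
rel(rot(3.105+np.pi/2),[.663,-.280,.048])
E
```

```text
t: 8.35
eef_pos: [0.6621, -0.2785, 0.1553]
eef_rot: [[0.999, -0.036, 0.005], [-0.036, -0.999, -0.003], [0.005, 0.003, -1.0]]
wrist_force: [-0.2, 0.4, 0.7]
finger_gap: 0.004
finger_force: 0.0
t: 8.95
eef_pos: [0.663, -0.2799, 0.0536]
eef_rot: [[0.999, -0.037, 0.005], [-0.037, -0.999, -0.003], [0.005, 0.003, -1.0]]
wrist_force: [0.5, -0.1, 0.8]
finger_gap: 0.004
finger_force: 0.0
row [ 0.003 -0.005 -0.   ] [-0.0001  0.0001  0.0056] tcp [ 0.663 -0.28   0.048] t 8.95
```

The rows are not in the units I measure in: turns go in shares of 4 rad. I convert before sending: -0.005 rad is -0.0013.

```bash
python3 nudge.py '[{"rx": 0.0008,"ry": -0.0013,"dx": -0.01,"dy": -0.008,"dz": 0.0056,"aperture": 0},{"dx": -0.0205,"dy": -0.0098,"dz": 0.0056,"aperture": 0},{"dx": -0.0327,"dy": -0.0127,"dz": 0.0056,"aperture": 0},{"dx": -0.0446,"dy": -0.017,"dz": 0.0056,"aperture": 0},{"dx": -0.0562,"dy": -0.0226,"dz": 0.0056,"aperture": 0},{"dx": -0.0672,"dy": -0.0295,"dz": 0.0056,"aperture": 0},{"dx": -0.0724,"dy": -0.0335,"dz": 0.0056,"aperture": 0},{"dx": -0.0776,"dy": -0.0377,"dz": 0.0056,"aperture": 0}]'
python3 nudge.py '[{"dx": -0.005,"dy": -0.005,"aperture": 0},{"dx": -0.0095,"dy": -0.0095,"aperture": 0},{"dx": -0.0137,"dy": -0.0147,"aperture": 0},{"dx": -0.018,"dy": -0.02,"aperture": 0},{"dx": -0.018,"dy": -0.02,"aperture": 0},{"dx": -0.018,"dy": -0.02,"aperture": 0}]'
python3 nudge.py '[{"dx": 0.006,"dy": 0.014,"aperture": 0},{"dx": 0.012,"dy": 0.028,"aperture": 0},{"dx": 0.012,"dy": 0.028,"dz": -0.04,"aperture": 0},{"dx": 0.012,"dy": 0.028,"dz": -0.08,"aperture": 0.5},{"dx": -0.12,"dy": 0.028,"dz": -0.1,"aperture": 1},{"dx": -0.12,"dy": 0.028,"dz": -0.1,"aperture": 1},{"dx": -0.12,"dy": 0.028,"dz": -0.1,"aperture": 1},{"dx": -0.12,"dy": 0.028,"dz": -0.1,"aperture": 1}]'
python3 - <<'E'
from h import *
np.set_printoptions(precision=4,suppress=True)
t=r.capture("top"); np.save("t3.npy",t)
for c,z in (("red",.086),("yellow",.066)):
    m,u,a,b,k=handle(t,"top",c,z); u=u*np.sign(-u[0]); th=np.arctan2(u[1],u[0])%(2*np.pi); print(c,m,th,b-a,k,"axis",m-.105*u)
rel(rot(3.105+np.pi/2),[.5,-.2,.14])
E
```

```text
t: 9.75
eef_pos: [0.5875, -0.2398, 0.0483]
eef_rot: [[0.999, -0.038, 0.007], [-0.038, -0.999, -0.004], [0.008, 0.004, -1.0]]
wrist_force: [0.6, -1.0, -0.2]
finger_gap: 0.003
finger_force: 0.3
t: 10.35
eef_pos: [0.5687, -0.2183, 0.0454]
eef_rot: [[0.999, -0.038, 0.002], [-0.038, -0.999, -0.002], [0.002, 0.002, -1.0]]
wrist_force: [0.4, 0.8, 0.1]
finger_gap: 0.002
finger_force: 0.0
t: 11.15
eef_pos: [0.4454, -0.2435, 0.1468]
eef_rot: [[0.999, -0.041, 0.004], [-0.041, -0.999, -0.004], [0.004, 0.004, -1.0]]
wrist_force: [0.1, -0.3, 0.9]
finger_gap: 0.396
finger_force: 0.0
red [ 0.5664 -0.1458] 3.1019755981768538 0.08569086334709736 203 axis [ 0.6714 -0.15  ]
yellow [ 0.5731 -0.1882] 3.508811933988679 0.08768183832721405 206 axis [ 0.6711 -0.1505]
row [ 0.004 -0.005 -0.004] [ 0.051  -0.0456  0.0066] tcp [ 0.5  -0.2   0.14] t 11.2
```

```bash
python3 - <<'E'
from h import *
rel(rot(3.103+np.pi/2),[.5553,-.1758,.12])
E
```

```text
row [ 0.004 -0.005 -0.002] [ 0.1051 -0.0721  0.0268] tcp [ 0.5553 -0.1758  0.12  ] t 11.2
```

In the tool's units: -0.005 rad is -0.0013.

```bash
python3 nudge.py '[{"rx": 0.001,"ry": -0.0013,"rz": -0.0005,"dx": 0.04,"dy": -0.03,"dz": 0.01,"aperture": 1},{"rx": 0.001,"ry": -0.0013,"rz": -0.0005,"dx": 0.08,"dy": -0.055,"dz": 0.02,"aperture": 1},{"rx": 0.001,"ry": -0.0013,"rz": -0.0005,"dx": 0.105,"dy": -0.072,"dz": 0.027,"aperture": 1},{"rx": 0.001,"ry": -0.0013,"rz": -0.0005,"dx": 0.105,"dy": -0.072,"dz": 0.027,"aperture": 1},{"rx": 0.001,"ry": -0.0013,"rz": -0.0005,"dx": 0.105,"dy": -0.072,"dz": 0.027,"aperture": 1},{"rx": 0.001,"ry": -0.0013,"rz": -0.0005,"dx": 0.105,"dy": -0.072,"dz": 0.027,"aperture": 1}]' 25
python3 - <<'E'
from h import *
rel(rot(3.103+np.pi/2),[.5553,-.1758,.051])
E
```

```text
t: 11.8
eef_pos: [0.5555, -0.1749, 0.1185]
eef_rot: [[0.999, -0.037, -0.002], [-0.037, -0.999, 0.002], [-0.002, -0.002, -1.0]]
wrist_force: [-0.4, 0.4, 0.4]
finger_gap: 0.947
finger_force: 0.0
row [-0.002  0.002  0.002] [-0.      0.0011  0.0675] tcp [ 0.5553 -0.1758  0.051 ] t 11.8
```

In the tool's units: -0.002 rad is -0.0005.

```bash
python3 nudge.py '[{"rx": -0.0005,"ry": 0.0005,"rz": 0.0005,"dy": 0.001,"aperture": 1},{"rx": -0.0005,"ry": 0.0005,"rz": 0.0005,"dy": 0.001,"dz": 0.02,"aperture": 1},{"rx": -0.0005,"ry": 0.0005,"rz": 0.0005,"dy": 0.001,"dz": 0.04,"aperture": 1},{"rx": -0.0005,"ry": 0.0005,"rz": 0.0005,"dy": 0.001,"dz": 0.06,"aperture": 1},{"rx": -0.0005,"ry": 0.0005,"rz": 0.0005,"dy": 0.001,"dz": 0.067,"aperture": 1},{"rx": -0.0005,"ry": 0.0005,"rz": 0.0005,"dy": 0.001,"dz": 0.067,"aperture": 1},{"rx": -0.0005,"ry": 0.0005,"rz": 0.0005,"dy": 0.001,"dz": 0.067,"aperture": 1}]'
python3 - <<'E'
from h import *
rel(rot(3.103+np.pi/2),[.5553,-.1758,.051])
im=r.capture("wrist"); cv2.imwrite("pics/w4.png",im[:,:,::-1])
E
```

```text
t: 12.5
eef_pos: [0.5557, -0.1754, 0.0528]
eef_rot: [[0.999, -0.038, 0.002], [-0.038, -0.999, -0.001], [0.002, 0.001, -1.0]]
wrist_force: [-0.1, 0.0, 1.2]
finger_gap: 1.0
finger_force: 0.0
row [ 0.001 -0.002  0.   ] [-0.0004  0.0004  0.0018] tcp [ 0.5553 -0.1758  0.051 ] t 12.5
```

View pics/w4.png

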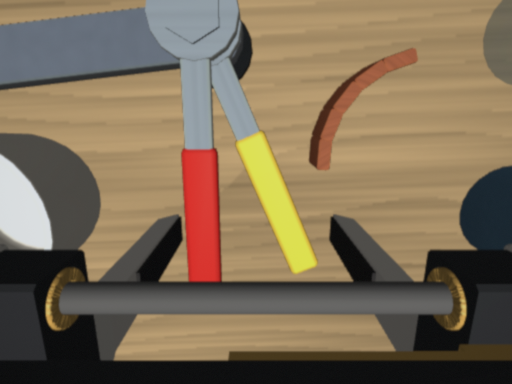

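The wrist view shows red at about col 183–220 and yellow ending at about (303, 268), both between the open fingers (left tip at col 182, right at 332). Next I close carefully until the red pad touches.

```bash
python3 nudge.py '[{"dz": 0.001,"aperture": 0.9},{"dz": 0.001,"aperture": 0.86},{"dz": 0.001,"aperture": 0.86},{"dz": 0.001,"aperture": 0.86},{"dz": 0.001,"aperture": 0.86}]'
for i in 1; do python3 nudge.py '[{"aperture": 0.845},{"aperture": 0.845},{"aperture": 0.845}]'; python3 nudge.py '[{"aperture": 0.83},{"aperture": 0.83},{"aperture": 0.83}]'; done
```

```text
t: 13.05
eef_pos: [0.5553, -0.1747, 0.0506]
eef_rot: [[0.999, -0.038, 0.0], [-0.038, -0.999, -0.0], [0.0, 0.0, -1.0]]
wrist_force: [0.1, 0.2, 0.9]
finger_gap: 0.861
finger_force: 0.0
t: 13.35
eef_pos: [0.5553, -0.1748, 0.0505]
eef_rot: [[0.999, -0.038, 0.0], [-0.038, -0.999, -0.0], [0.0, 0.0, -1.0]]
wrist_force: [0.5, -0.8, 0.7]
finger_gap: 0.843
finger_force: 0.0
t: 13.65
eef_pos: [0.5553, -0.1748, 0.0505]
eef_rot: [[0.999, -0.038, 0.0], [-0.038, -0.999, -0.0], [0.0, 0.0, -1.0]]
wrist_force: [-0.4, 0.0, 0.1]
finger_gap: 0.83
finger_force: 0.0
```

```bash
for i in 1; do python3 nudge.py '[{"aperture": 0.82},{"aperture": 0.82}]' | grep -E "force|gap"; python3 nudge.py '[{"aperture": 0.81},{"aperture": 0.81}]'| grep -E "force|gap"; python3 nudge.py '[{"aperture": 0.80},{"aperture": 0.80}]'| grep -E "force|gap"; done
```

```text
wrist_force: [0.1, -0.2, -1.2]
finger_gap: 0.821
finger_force: 0.0
wrist_force: [0.8, -0.7, 0.9]
finger_gap: 0.813
finger_force: 0.0
wrist_force: [-1.4, 0.3, -0.6]
finger_gap: 0.799
finger_force: 0.0
```

```bash
for i in 1; do python3 nudge.py '[{"aperture": 0.79},{"aperture": 0.79}]' | grep -E "force|gap"; python3 nudge.py '[{"aperture": 0.78},{"aperture": 0.78}]'| grep -E "force|gap"; done
python3 - <<'E'
from h import *
np.set_printoptions(precision=4,suppress=True)
t=r.capture("top")
for c,z in (("red",.086),("yellow",.066)):
    m,u,a,b,k=handle(t,"top",c,z); u=u*np.sign(-u[0]); print(c,m,np.arctan2(u[1],u[0])%(2*np.pi),k)
im=r.capture("wrist"); cv2.imwrite("pics/w5.png",cv2.resize(im[120:300,130:370,::-1],None,fx=3,fy=3,interpolation=cv2.INTER_CUBIC))
E
```

```text
wrist_force: [-0.3, -0.5, -0.9]
finger_gap: 0.79
finger_force: 0.0
wrist_force: [-0.8, -0.6, 0.5]
finger_gap: 0.779
finger_force: 0.0
red [ 0.6016 -0.1477] 3.745563367491662 37
yellow [ 0.6091 -0.1727] 2.261918534112191 19
```

View pics/w5.png

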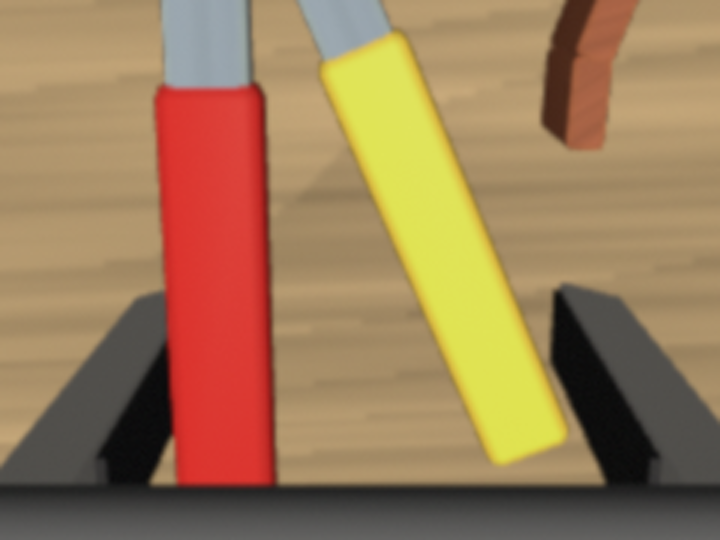

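The crop shows the left pad edge almost at red's left side (col 165–170) and the right pad about 10 px from yellow's corner (565, 440). I'll use wrist pictures to monitor the angles.

```bash
cat > wm.py <<'E'
from h import *
s=r.observe(); im=r.capture("wrist"); c=r.camera_params("wrist"); T=c["tool_from_camera"]; R0,p0=s["eef_rot"],s["eef_pos"]
cam=(c["intrinsics"],p0+R0@T[:3,3],R0@T[:3,:3]); A=np.array([.6714,-.1505]); out=[]
a=im.astype(int); R,G,B=a[...,0],a[...,1],a[...,2]
for name,m,z in (("red",(R>120)&(G<.4*R)&(B<.42*R),.086),("yel",(R>110)&(G>.8*R)&(B<.55*R),.066)):
    n,l,st,_=cv2.connectedComponentsWithStats(m.astype(np.uint8)); k=1+np.argmax(st[1:,4])
    ys,xs=np.nonzero(l==k); w=ray(cam,np.c_[xs,ys],z)[:,:2]-A; t=np.hypot(*w.T); g=(t>.065)&(t<.100); w=w[g]
    # row-wise midline, direction from axis
    out.append(np.median(np.arctan2(w[:,1],w[:,0])%(2*np.pi))); out.append(g.sum())
print("red %.4f (%d) yel %.4f (%d)"%tuple(out),"diff %.4f"%(out[2]-out[0]),"F",s["wrist_force"].round(1),"gap %.3f ff %.1f"%(s["finger_gap"],s["finger_force"]),"tcp",p0.round(4),"t",s["t"])
E
python3 wm.py
python3 nudge.py '[{"aperture": 0.77},{"aperture": 0.77}]' >/dev/null; python3 wm.py
python3 nudge.py '[{"aperture": 0.76},{"aperture": 0.76}]' >/dev/null; python3 wm.py
```

```text
red 3.1259 (2393) yel 3.5231 (2044) diff 0.3972 F [-0.4  0.3  0.2] gap 0.779 ff 0.0 tcp [ 0.5553 -0.1748  0.0505] t 14.75
red 3.1260 (2393) yel 3.5233 (2047) diff 0.3973 F [0.2 1.6 0.3] gap 0.769 ff 0.8 tcp [ 0.5553 -0.1743  0.0505] t 15.0
red 3.1285 (2389) yel 3.5253 (2048) diff 0.3968 F [0.6 1.8 0.2] gap 0.759 ff 1.8 tcp [ 0.5553 -0.1742  0.0505] t 15.25
```

```bash
python3 nudge.py '[{"dy": -0.0008,"aperture": 0.75},{"dy": -0.0017,"aperture": 0.73},{"dy": -0.0026,"aperture": 0.71},{"dy": -0.0036,"aperture": 0.69},{"dy": -0.0036,"aperture": 0.69},{"dy": -0.0036,"aperture": 0.69}]' >/dev/null; python3 wm.py
```

```text
red 3.1322 (2383) yel 3.4888 (2033) diff 0.3566 F [-1.1  0.2  0.4] gap 0.689 ff 7.5 tcp [ 0.5553 -0.1715  0.0506] t 15.9
```

```bash
python3 nudge.py '[{"dy": -0.0012,"aperture": 0.67},{"dy": -0.0022,"aperture": 0.65},{"dy": -0.0031,"aperture": 0.63},{"dy": -0.0041,"aperture": 0.61},{"dy": -0.0041,"aperture": 0.61},{"dy": -0.0041,"aperture": 0.61}]' >/dev/null; python3 wm.py
```

```text
red 3.1288 (2372) yel 3.4349 (2019) diff 0.3062 F [ 0.1 -3.6  0.5] gap 0.611 ff 6.8 tcp [ 0.5555 -0.1675  0.0506] t 16.55
```

```bash
python3 nudge.py '[{"dy": -0.0007,"aperture": 0.59},{"dy": -0.0016,"aperture": 0.57},{"dy": -0.0026,"aperture": 0.55},{"dy": -0.0035,"aperture": 0.53},{"dy": -0.0035,"aperture": 0.53},{"dy": -0.0035,"aperture": 0.53}]' >/dev/null; python3 wm.py
```

```text
red 3.1237 (2359) yel 3.3769 (1997) diff 0.2531 F [-1.7 -1.8 -0.2] gap 0.535 ff 8.2 tcp [ 0.5557 -0.1633  0.0505] t 17.2
```

```bash
python3 nudge.py '[{"dy": -0.0005,"aperture": 0.51},{"dy": -0.0014,"aperture": 0.49},{"dy": -0.0023,"aperture": 0.47},{"dy": -0.0032,"aperture": 0.45},{"dy": -0.0032,"aperture": 0.45},{"dy": -0.0032,"aperture": 0.45}]' >/dev/null; python3 wm.py
```

```text
red 3.1235 (2348) yel 3.3307 (1817) diff 0.2072 F [-1.3  1.7  1.2] gap 0.453 ff 10.6 tcp [ 0.5558 -0.1597  0.0505] t 17.85
```

```bash
python3 nudge.py '[{"dy": -0.001,"aperture": 0.43},{"dy": -0.0019,"aperture": 0.41},{"dy": -0.0029,"aperture": 0.39},{"dy": -0.0038,"aperture": 0.37},{"dy": -0.0038,"aperture": 0.37},{"dy": -0.0038,"aperture": 0.37}]' >/dev/null; python3 wm.py
```

```text
red 3.1261 (2299) yel 3.3054 (1299) diff 0.1794 F [-2.3 -0.   1.2] gap 0.374 ff 10.8 tcp [ 0.5559 -0.1566  0.0505] t 18.5
```

```bash
python3 nudge.py '[{"dy": -0.001,"aperture": 0.35},{"dy": -0.0019,"aperture": 0.33},{"dy": -0.0029,"aperture": 0.31},{"dy": -0.0029,"aperture": 0.31},{"dy": -0.0029,"aperture": 0.31}]' >/dev/null; python3 wm.py
```

```text
red 3.1273 (2340) yel 3.2867 (834) diff 0.1595 F [-3.2 -0.9  1.4] gap 0.311 ff 10.9 tcp [ 0.5559 -0.1538  0.0505] t 19.05
```

```bash
python3 nudge.py '[{"dy": -0.0005,"aperture": 0.30},{"dy": -0.001,"aperture": 0.29},{"dy": -0.001,"aperture": 0.29},{"dy": -0.001,"aperture": 0.29}]' >/dev/null; python3 wm.py
python3 nudge.py '[{"dy": -0.0003,"aperture": 0.28},{"dy": -0.0006,"aperture": 0.275},{"dy": -0.0006,"aperture": 0.275},{"dy": -0.0006,"aperture": 0.275}]' >/dev/null; python3 wm.py
```

```text
red 3.1271 (2349) yel 3.2803 (677) diff 0.1533 F [-2.5 -2.1  1.5] gap 0.295 ff 10.8 tcp [ 0.556  -0.1529  0.0505] t 19.5
red 3.1267 (2309) yel 3.2740 (590) diff 0.1473 F [-4.2 -1.4  1. ] gap 0.284 ff 11.8 tcp [ 0.556  -0.1522  0.0505] t 19.95
```

```bash
python3 nudge.py '[{"dy": -0.0003,"aperture": 0.26},{"dy": -0.0005,"aperture": 0.25},{"dy": -0.0005,"aperture": 0.25},{"dy": -0.0005,"aperture": 0.25}]' >/dev/null; python3 wm.py
python3 nudge.py '[{"aperture": 0.2},{"aperture": 0.2},{"aperture": 0.2},{"aperture": 0.2}]' >/dev/null; python3 wm.py
```

```text
red 3.1259 (2302) yel 3.2648 (428) diff 0.1389 F [-3.7  0.5  1. ] gap 0.255 ff 16.9 tcp [ 0.556  -0.1511  0.0505] t 20.4
red 3.1412 (2347) yel 3.2574 (53) diff 0.1162 F [-4.6  2.4  2.8] gap 0.214 ff 24.5 tcp [ 0.5559 -0.1509  0.0505] t 20.85
```

```bash
python3 nudge.py '[{"dy": -0.001,"aperture": 0.2},{"dy": -0.002,"aperture": 0.2},{"dy": -0.0025,"aperture": 0.2},{"dy": -0.0025,"aperture": 0.2}]' >/dev/null; python3 wm.py
python3 - <<'E'
from h import *
im=r.capture("wrist"); s=r.capture("scene")
a=cv2.resize(im[100:300,130:330,::-1],(400,400),interpolation=cv2.INTER_CUBIC); b=cv2.resize(s[170:270,160:260,::-1],(400,400),interpolation=cv2.INTER_CUBIC)
cv2.imwrite("pics/w6.png",np.hstack([a,b]))
E
```

```text
red 3.1413 (2358) yel nan (0) diff nan F [-4.2 -3.1  1.8] gap 0.206 ff 23.2 tcp [ 0.5558 -0.1506  0.0505] t 21.3
  return _methods._mean(a, axis=axis, dtype=dtype,
  ret = ret.dtype.type(ret / rcount)
```

View pics/w6.png

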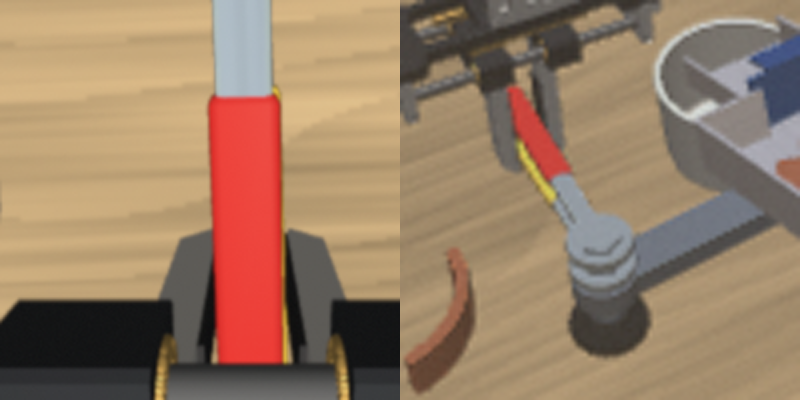

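Left half: yellow is nearly hidden under red, so the 25 N squeeze is compressing the stop. I'll ease the squeeze and bring red back by its 0.015 rad.

```bash
python3 nudge.py '[{"aperture": 0.22},{"aperture": 0.24},{"aperture": 0.26},{"aperture": 0.26}]' 16 >/dev/null; python3 wm.py 2>/dev/null

```

```text
red 3.1151 (2311) yel 3.2576 (441) diff 0.1425 F [-4.8 -2.2  1.2] gap 0.266 ff 6.2 tcp [ 0.5563 -0.1502  0.0505] t 21.85
```

```bash
sed -i 's/^    out.append.*/    q=np.hypot(*w.T); e=[np.percentile((np.arctan2(w[:,1],w[:,0])%(2*np.pi))[(q>lo)\&(q<lo+.004)],98) for lo in np.arange(.066,.096,.004) if ((q>lo)\&(q<lo+.004)).sum()>3]; out+=[np.mean(e) if e else np.nan,g.sum()]/' wm.py
python3 wm.py; python3 nudge.py '[{"dy": 0.0008,"aperture": 0.26},{"dy": 0.0016,"aperture": 0.26},{"dy": 0.0022,"aperture": 0.26},{"dy": 0.0022,"aperture": 0.26}]' >/dev/null; python3 wm.py
```

```text
red 3.2144 (2307) yel 3.2834 (442) diff 0.0689 F [-4.7 -2.6  2. ] gap 0.262 ff 6.1 tcp [ 0.5563 -0.1502  0.0505] t 21.9
red 3.2158 (2319) yel 3.2850 (459) diff 0.0692 F [-4.6  2.4  1.8] gap 0.264 ff 8.7 tcp [ 0.5562 -0.1504  0.0505] t 22.35
```

```bash
python3 nudge.py '[{"dy": 0.0006,"aperture": 0.26},{"dy": 0.0012,"aperture": 0.26},{"dy": 0.0012,"aperture": 0.26},{"dy": 0.0012,"aperture": 0.26}]' >/dev/null; python3 wm.py
```

```text
red 3.2255 (2340) yel 3.2924 (445) diff 0.0669 F [-4.1  2.8  3.2] gap 0.263 ff 9.6 tcp [ 0.5562 -0.1512  0.0505] t 22.8
```

```bash
python3 nudge.py '[{"dy": -0.0004,"aperture": 0.265},{"dy": -0.0003,"aperture": 0.27},{"aperture": 0.275},{"aperture": 0.275}]' >/dev/null; python3 wm.py; python3 nudge.py '[{"dy": 0.0002,"aperture": 0.28},{"dy": 0.0005,"aperture": 0.285},{"dy": 0.0005,"aperture": 0.285}]' >/dev/null; python3 wm.py
```

```text
red 3.2213 (2299) yel 3.3018 (581) diff 0.0805 F [-4.6  3.7  1. ] gap 0.274 ff 6.2 tcp [ 0.5563 -0.1519  0.0505] t 23.25
red 3.2213 (2303) yel 3.3090 (650) diff 0.0877 F [-3.2  4.4  2.1] gap 0.287 ff 5.1 tcp [ 0.5563 -0.1523  0.0505] t 23.6
```

```bash
python3 nudge.py '[{"dy": 0.0002,"aperture": 0.29},{"dy": 0.0004,"aperture": 0.295},{"dy": 0.0004,"aperture": 0.295}]' >/dev/null; python3 wm.py; python3 nudge.py '[{"dy": 0.0002,"aperture": 0.30},{"dy": 0.0004,"aperture": 0.305},{"dy": 0.0004,"aperture": 0.305}]' >/dev/null; python3 wm.py
```

```text
red 3.2252 (2307) yel 3.3186 (712) diff 0.0934 F [-2.4  4.3  0.6] gap 0.300 ff 3.8 tcp [ 0.5564 -0.1532  0.0505] t 23.95
red 3.2282 (2315) yel 3.3271 (772) diff 0.0989 F [-1.9  2.4 -0.8] gap 0.304 ff 2.3 tcp [ 0.5563 -0.1539  0.0505] t 24.3
```

```bash
python3 nudge.py '[{"aperture": 0.315},{"aperture": 0.325},{"aperture": 0.325}]' >/dev/null; python3 wm.py; python3 nudge.py '[{"aperture": 0.36},{"aperture": 0.4},{"aperture": 0.4}]' >/dev/null; python3 wm.py
```

```text
red 3.2314 (2310) yel 3.3319 (785) diff 0.1005 F [-0.6  0.4 -0.4] gap 0.326 ff 0.0 tcp [ 0.5568 -0.1548  0.051 ] t 24.65
red 3.2288 (2292) yel 3.3313 (805) diff 0.1025 F [-0.   0.3 -0.4] gap 0.401 ff 0.0 tcp [ 0.5562 -0.154   0.0507] t 25.0
```

```bash
python3 nudge.py '[{"aperture": 0.5},{"aperture": 0.55},{"dz": -0.03,"aperture": 0.55},{"dz": -0.07,"aperture": 0.55},{"dx": -0.03,"dz": -0.11,"aperture": 0.55},{"dx": -0.07,"dz": -0.13,"aperture": 0.55},{"dx": -0.12,"dz": -0.13,"aperture": 0.55},{"dx": -0.16,"dz": -0.13,"aperture": 0.55}]'
python3 nudge.py '[{"dx": -0.04,"aperture": 0.55},{"dx": -0.04,"aperture": 0.55},{"dx": -0.04,"aperture": 0.55}]'
python3 - <<'E'
from h import *
np.set_printoptions(precision=4,suppress=True)
t=r.capture("top"); s=r.capture("scene")
for c,z in (("red",.086),("yellow",.066)):
    m,u,a,b,k=handle(t,"top",c,z); u=u*np.sign(-u[0]); print(c,m,np.arctan2(u[1],u[0])%(2*np.pi),k)
a=cv2.resize(s[130:270,100:287,::-1],(400,300),interpolation=cv2.INTER_CUBIC); b=cv2.resize(t[130:250,220:380,::-1],(400,300),interpolation=cv2.INTER_CUBIC)
cv2.imwrite("pics/end.png",np.hstack([a,b]))
E
```

```text
t: 25.85
eef_pos: [0.3947, -0.1477, 0.1817]
eef_rot: [[0.999, -0.037, 0.002], [-0.037, -0.999, -0.002], [0.002, 0.002, -1.0]]
wrist_force: [1.1, -0.8, -0.8]
finger_gap: 0.553
finger_force: 0.0
t: 26.15
eef_pos: [0.3563, -0.1464, 0.181]
eef_rot: [[0.999, -0.039, 0.002], [-0.039, -0.999, -0.001], [0.002, 0.001, -1.0]]
wrist_force: [-0.2, -0.1, -0.4]
finger_gap: 0.553
finger_force: 0.0
red [ 0.5662 -0.1469] 3.1161730481557868 202
yellow [ 0.5563 -0.1627] 3.163519290361339 75
```

View pics/end.png

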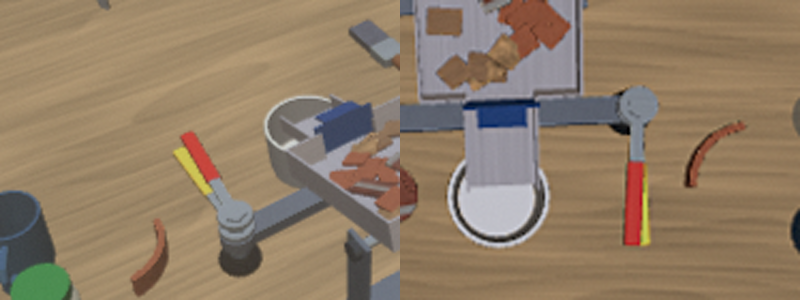

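The final view shows the bowl under the lip, yellow tucked beside red on its anticlockwise side, and the sherd untouched. I'll check the remaining angle from the edges.

```bash
python3 - <<'E'
from h import *
def edges(t):
    A=np.array([.6714,-.1505]); o=[]
    a=cv2.resize(t,None,fx=8,fy=8,interpolation=cv2.INTER_LINEAR).astype(int); R,G,B=a[...,0],a[...,1],a[...,2]
    for m,z in (((R>120)&(G<.5*R)&(B<.5*R),.086),((R>120)&(G>.75*R)&(B<.5*R),.066)):
        ys,xs=np.nonzero(m[1100:2000,2300:3300]); w=ray("top",np.c_[(xs+2300.5)/8-.5,(ys+1100.5)/8-.5],z)[:,:2]-A
        q=np.hypot(*w.T); th=np.arctan2(w[:,1],w[:,0])%(2*np.pi); e=[]
        for lo in np.arange(.075,.14,.005):
            k=(q>lo)&(q<lo+.005)&(abs(th-3.3)<.5)
            if k.sum()>8: e.append(np.percentile(th[k],99)-np.arcsin(.009/(lo+.0025)))
        o.append((np.mean(e),np.std(e)))
    return o
for f in ("top0","t3"): print(f,edges(np.load(f+".npy")))
print(edges(r.capture("top"))); print(r.observe()["t"])
E
```

```text
top0 [(np.float64(3.0946614949352496), np.float64(0.0036190897997525145)), (np.float64(nan), np.float64(nan))]
t3 [(np.float64(3.094659586034974), np.float64(0.0036179354550303685)), (np.float64(3.5078110021024265), np.float64(0.0019920956016354426))]
[(np.float64(3.099423208517815), np.float64(0.004875000588489816)), (np.float64(3.20514175144599), np.float64(0.003420233291832142))]
26.3
  return _methods._mean(a, axis=axis, dtype=dtype,
  ret = ret.dtype.type(ret / rcount)
  ret = _var(a, axis=axis, dtype=dtype, out=out, ddof=ddof,
  arrmean = um.true_divide(arrmean, div, out=arrmean,
  ret = ret.dtype.type(ret / rcount)
```

```bash
python3 -c "
from bench import r
print(r.finish_job())"
```

```text
the job is handed in; nothing more can be done
None
```

The job is handed in: the bowl stands upright about 3 mm from the drop point, the jam nut is at its stop (handles about 0.10 rad apart), and the arm is clear; the screw ended within about 0.01 rad of its setting, after strays of about 0.015 rad while I tightened.

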